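# Put the round mallet away in its spring collar

## Robot

A 6-joint arm with a two-finger parallel gripper is mounted at the origin on the work surface. World frame = base frame: x ahead of the robot, y to its left, z up, the work surface at z = 0. Lengths are in mm, angles in rad, forces in N, time in s.
With the tool pointing down it reaches from about 400 to 925 mm from the base axis. Payload 12.5 kg.
Tool frame: the origin (TCP) lies at the very end of the fingers, on their centre line; the grasp point (between the pads) lies 19 mm behind it; z points along the fingers, x is the direction in which the jaws open and shut, and the axes are right-handed (so a half turn about z gives the same grasp; the last joint's range is limited). The gripper opens to 95 mm and grips with 3 to 60 N. Pads are 20 mm wide; open, the fingers measure 119 mm over their backs; the gripper's body (75 mm by 180 mm) begins 59 mm behind the grasp point.
Start: joints at [-1.223, 0.491, 1.559, -0, 1.092, -0.106], TCP at [274.014, -561.75, 214.661] pointing down, gripper open.
Joint ranges: [-3.1, 3.1], [-0.84, 2.19], [0.05, 2.79], [-1.13, 4.28], [0.06, 2.93], [-2.69, 2.69]. Speed limits (rad/s): [2.22, 2.22, 2.79, 3.14, 3.14, 3.14].

## Interface

Orientations are given as [roll, pitch, yaw] about the fixed x, y, z axes, in that order (R = Rz(yaw) Ry(pitch) Rx(roll)).
In Python, from cell import env gives the robot as it stands.
- The arm moves only by the tool arm_command, never from a script. Its argument "motion" is one flat list of numbers, 7 for each row, row after row: the opening, from -1 (shut) to 1 (fully open), then the shift along the tool's x, y, z in mm, then the turn, a rotation vector about the tool's x, y, z in degrees. In form: [fingers, dx, dy, dz, rx, ry, rz, fingers, dx, dy, dz, rx, ry, rz, ...]. A call has 1 to 20 rows; each row is the pose to reach, as a shift and turn from the pose commanded when the call began, along the tool's axes at that moment; what a row does not reach only later rows make up. A row lasts 1/10 s, in which the tool goes at most 50 mm and 8.59 degrees, less where a joint would pass 70% of its speed; a pose out of reach is approached as far as the arm can. A call with a gripper value outside its range is refused whole. The fingers move at their own pace and stop on an object; the grip force is fixed at half the most. Time passes only in rows, so rows that repeat a pose let the fingers close. It gives the time, the measured TCP pose, the force and the opening at its end, in the units of the state.
- env.state(): the state, without advancing time (a new reading comes with each control period).
- env.read_camera(name): name is "scene" or "top" or "wrist"; returns (picture, depth): 384x512x3 uint8, red, green, blue; 384x512 float32, mm along the optical axis (not along the pixel's ray), 0 where there is no reading.
- env.calibration(name): a dict with "fx", "fy", "cx", "cy" (pixels), "cam_to_world" (4x4, takes a point from camera to world coordinates). Camera axes: x right, y down, z forward; pixel columns grow to the right and rows downward; lengths in mm; the calibration is good to about 2 mm. A picture is of the moment at which its call begins: read the wrist's pose just before it. calibration takes no time and is no camera call; for the wrist camera it gives the pose at the moment of the call.
- env.job_done(): hands the job in, once; it reports no verdict.
Trained networks look in the newest picture that a camera, given by its name, has taken for a name from the list of things; names that differ only in an ending like _2 or _b are one class to them, and where a whole thing is asked for, a point or a joint stands for the part that bears it (a point fixed in the world has none). Each returns a list of dicts, best first, with "confidence" (0 to 1); they miss things now and then, are a little off and sometimes report something else, mostly with a low value. They report only what shows in the picture. A call takes as long as a camera call. They do not tell look-alikes from the thing itself.
- env.recognise(camera, label): "location" ([column, row] in pixels, amid what is visible of it).
- env.silhouettes(camera, label): "region" (384x512 bool, what is visible of it) and "location" ([column, row] in pixels, amid what is visible of it).
- env.spot_point(camera, label): "location" ([column, row] in pixels: a listed point, or the origin of a listed thing).
The state is a dict: "t": time; "joints": joint angles; "qvel": joint speeds; "tau": joint torques, N m; "eef_pos": TCP position; "tcp_rot": TCP orientation; "ft_force": force on the tool from outside, world axes, zero at the start; "moment": the same for the moment, N m; "opening": opening from 0.0 (shut) to 1.0 (fully open).
Only numpy, scipy, OpenCV 4.12 (cv2) and the standard library are available. Lean on these libraries where they do the work, as an engineer would, in place of code of your own. Each camera call takes 0.05 s, during which the arm holds its last target.

## Task

Put the round mallet away: take it out of the clay jar and hang it upright, handle first, in the wide collar of the steel tool stand. Feel the handle in and down past the collar's stiff spring and press the head firmly home with a hand's push of about 15 N, so that it beds flat on the rubber bumper and stays there when you let go; never knock it in, lean on the stand or wrench it. Leave the jar standing and everything else where it is.

Things in the scene. Friction and masses are not known exactly. Their poses are not given: they have to be found in the camera images.
- mallet: Sculptor's round mallet, 0.3 kg: dark, grippy urethane head, a cylinder 52 mm across, 70 mm tall, on a pale straight handle 27 mm across, 120 mm long. Starts in the jar, handle down, head above the rim, leaning about 15 degrees any way. Origin: centre of the head's flat underside, where the handle begins; +z along the axis to the head's top, handle on -z
- handle_end (a point): Centre of the free end of the mallet's handle, 120 mm from the head's underside; the end is rounded off over its last 4 mm
- jar: Straight stoneware jar, loose, about 0.6 kg, 66 mm outside, 48 mm inside, 90 mm tall with an 8 mm floor; origin at the centre of its underside, z up
- stand: Steel tool stand, screwed down: base plate 100 x 180 x 8 mm, post at its centre, bar along the stand's y axis at 112 mm height with two upright collars: the wide one, for the mallet, 75 mm from the post on the +y side (steel tube, bore 30, outside 40, 26 mm tall, steel top at 136 mm), a narrow one 70 mm off on the -y side with a loop tool in it. Origin: centre of the underside, z up
- collar_mouth (a point): Centre of the wide collar's steel mouth, 136 mm above the table; axes as the stand's. With the mallet home, the mallet's origin stands 4 to 16 mm above this point (on the bumper's rim) and within 2 mm of it sideways
- bumper: Rubber bumper, a sleeve 41 mm inside, 49 mm outside, 20 mm tall, pushed tightly over the top of the wide collar; the mallet's head beds on its rim. The rim stands 4 to 16 mm above the steel, different each time: the pose given here is only that of the collar's steel mouth, so feel for the rim. A firm push on it is 12 to 20 N; over 30 N is too much
- spring (a joint): Travel (m) of the leaf spring under the wide collar: 0 empty, at most 0.008. Its round nose, 14 mm wide, stands 5 mm into the bore on the side away from the post (+y), 36 mm below the mouth. The handle pushes it back 2 to 3 mm; it presses the handle sideways with about 10 N and drags on it with 5 to 15 N while it slides, less at rest: let go too early, the mallet sticks instead of dropping home
- loop_tool: Small loop tool hanging in the narrow collar, 13 mm wooden handle, its wire loop standing about 34 mm above that collar (top about 170 mm above the table); leave alone. Origin at the middle of the underside of its brass shoulder
- bowl: Unglazed bowl, 84 mm across, 40 mm tall, standing between the robot and the work; leave alone. Origin at the centre of its underside
- slip_bottle: White closed jar of slip, 52 mm across, 120 mm tall, beyond the work; leave alone. Origin at the centre of its underside
- shell: Clay shell sculpture lying on a board 140 x 250 mm, about 120 mm tall, at the far side; leave alone. Origin at the centre of the board's underside
There are look-alikes about, which are no part of the job. Leave any turquoise or yellow look-alike of the jar alone.

How it is judged:
By the outcome, as a careful person would: the job done as asked, in the order asked, and still so for the second after the job is handed in, with the robot touching nothing.
It also fails if it takes over 66 s, if anything falls off the work surface, if the arm or the gripper's body presses on something with over 40 N, if the wrist force passes 120 N, or if a joint passes its speed limit or range.

## Working session

There is one attempt and no reset: what is moved stays moved. The work goes in short steps, Python scripts to look and compute and a tool call to move; the robot and the scene stay as the last step left them, time stands still between calls to the robot, and variables do not carry over. Pictures are saved under pics/ and viewed, and the job is handed in when it is done.

Besides the shell and the picture viewer there is one more tool, called after ">>>" as a command line: name --argument value ..., lists and objects as JSON in quotes. arm_command: Moves the arm, as the interface text tells. Its arguments: {"type":"object","properties":{"motion":{"type":"array","items":{"type":"number"}}},"required":["motion"]}

```bash
ls -la; mkdir -p pics
python3 - <<'E'
from cell import env
import cv2, numpy as np
s=env.state(); print(s)
for n in ["scene","top","wrist"]:
    p,d=env.read_camera(n); cv2.imwrite(f"pics/{n}0.png",p[:,:,::-1]); np.savez(f"/tmp/{n}0.npz",p=p,d=d,**{k:np.array(v) for k,v in env.calibration(n).items()})
    print(n,env.calibration(n))
E
```

```text
total 12
drwxr-xr-x  3 agent agent 4096 Dec  6 23:41 .
drwxr-xr-x 23 root  root  4096 Dec  6 23:41 ..
drwxr-xr-x  2 agent agent 4096 Dec  6 23:41 pics
{'t': 0.0, 'joints': array([-1.22262267e+00,  4.91546614e-01,  1.55945592e+00, -2.26650358e-06,
        1.09170673e+00, -1.05590870e-01]), 'qvel': array([-0.00022922,  0.00024145, -0.00040606, -0.00059729,  0.00121995,
       -0.00035   ]), 'tau': array([-1.26916104e-03, -6.12645292e+01, -2.58182502e+01,  6.92304969e-02,
        4.83824650e-02, -5.47537695e-05]), 'eef_pos': array([ 273.9096321 , -561.50411884,  214.06756749]), 'tcp_rot': array([-3.14147697e+00,  1.11060047e-03, -1.11703069e+00]), 'ft_force': array([-0.55735503,  0.0471044 , -0.48089703]), 'moment': array([ 0.00857581, -0.04901744,  0.01135907]), 'opening': 1.0014148537885497}
scene {'fx': 462.2656075533002, 'fy': 462.2656075533002, 'cx': 258.93308659589144, 'cy': 194.66186532115057, 'cam_to_world': array([[-5.37638455e-01,  5.06316437e-01, -6.74231828e-01,
         1.28431359e+03],
       [ 8.43144082e-01,  3.15932304e-01, -4.35080265e-01,
         4.55644321e+02],
   
[... 404 characters left out ...]
-4.04512046e-03,  1.33215693e-02,
         5.52740597e+00],
       [-1.25995253e-02, -1.44143312e-01, -9.89476608e-01,
         1.12240410e+03],
       [ 0.00000000e+00,  0.00000000e+00,  0.00000000e+00,
         1.00000000e+00]])}
wrist {'fx': 329.56581776424144, 'fy': 329.56581776424144, 'cx': 248.78210560913286, 'cy': 189.40320412158266, 'cam_to_world': array([[ 4.37700870e-01, -8.61725827e-01, -2.56605820e-01,
         3.46406879e+02],
       [-8.99119328e-01, -4.19986088e-01, -1.23272544e-01,
        -5.26117720e+02],
       [-1.54374010e-03,  2.84675752e-01, -9.58622623e-01,
         3.84933036e+02],
       [ 0.00000000e+00,  0.00000000e+00,  0.00000000e+00,
         1.00000000e+00]])}
```

View pics/scene0.png

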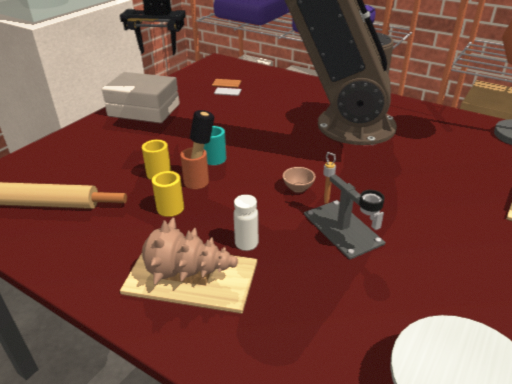

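View pics/top0.png

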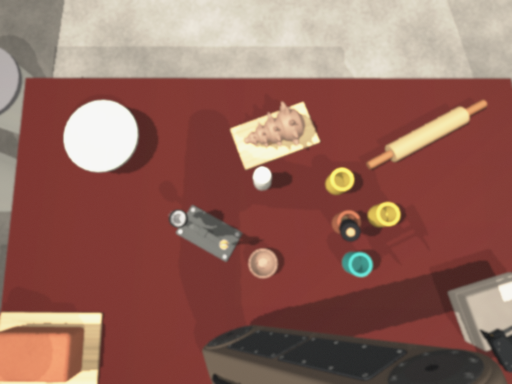

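View pics/wrist0.png

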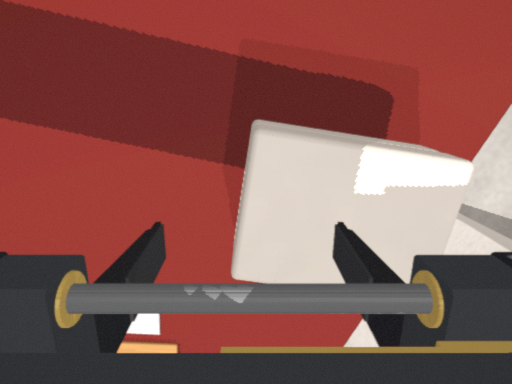

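The scene view shows the mallet in the clay jar at about (200,150), with yellow jars at (156,160) and (168,193) and a turquoise jar at (214,145). The stand is at (345,225), its bumpered collar at (371,200) and the loop tool at (330,165). The wrist view shows only a box.

```bash
cat > h.py <<'E'
import numpy as np
def load(n): return np.load(f"/tmp/{n}.npz")
def pt(z,u,v,depth=None):
    d=z['d'][int(round(v)),int(round(u))] if depth is None else depth
    c=np.array([(u-z['cx'])/z['fx']*d,(v-z['cy'])/z['fy']*d,d,1]); return (z['cam_to_world']@c)[:3]
def ray(z,u,v):
    c=np.array([(u-z['cx'])/z['fx'],(v-z['cy'])/z['fy'],1]); R=z['cam_to_world']; return R[:3,3],R[:3,:3]@c
def atz(z,u,v,h):
    o,r=ray(z,u,v); return o+r*(h-o[2])/r[2]
def proj(z,P):
    c=np.linalg.inv(z['cam_to_world'])@np.r_[P,1]; return z['fx']*c[0]/c[2]+z['cx'],z['fy']*c[1]/c[2]+z['cy'],c[2]
def tri(z1,p1,z2,p2):
    o1,r1=ray(z1,*p1);o2,r2=ray(z2,*p2)
    s=np.linalg.lstsq(np.c_[r1,-r2],o2-o1,rcond=None)[0]; a=o1+s[0]*r1;b=o2+s[1]*r2
    return (a+b)/2,np.linalg.norm(a-b)
def cloud(z,m):
    v,u=np.nonzero(m&(z['d']>0)); d=z['d'][v,u]
    c=np.c_[(u-z['cx'])/z['fx']*d,(v-z['cy'])/z['fy']*d,d,np.ones(len(d))]; return (c@z['cam_to_world'].T)[:,:3]
E
python3 - <<'E'
from cell import env
from h import *
import pickle
np.set_printoptions(precision=1,suppress=True)
Z={n:load(n+"0") for n in("scene","top")}; out={}
for n in Z:
  for l in ["mallet","jar","stand","collar_mouth","bowl","loop_tool"]:
    r=env.spot_point(n,l); print(n,l,[(np.round(x['location'],1),round(x['confidence'],2)) for x in r]); out[n,l]=r
  for l in ["mallet","bumper"]:
    r=env.silhouettes(n,l); out[n,l,'s']=r
    for x in r:
      c=cloud(Z[n],x['region']); print(n,l,x['confidence'],x['location'],x['region'].sum(),c.min(0),c.max(0),np.median(c,0))
pickle.dump(out,open('/tmp/o.pkl','wb'))
print(env.state()['t'])
E
```

```text
scene mallet [(array([199.4, 140.7]), 0.79)]
scene jar [(array([175.5, 206.4]), 0.9), (array([159.4, 178.1]), 0.84), (array([196.7, 184.6]), 0.74), (array([212.9, 157.2]), 0.67)]
scene stand [(array([341.4, 227.3]), 0.66)]
scene collar_mouth [(array([372.8, 200. ]), 0.86)]
scene bowl [(array([300.3, 186. ]), 0.74)]
scene loop_tool [(array([330.5, 166.3]), 0.73)]
scene mallet 0.88 [202.1, 131.6] 819 [ 168.4 -503.4   -1.4] [ 532.4 -189.7  201.5] [ 517. -213.  161.]
scene bumper 0.81 [372.7, 204.6] 301 [504.9 217.7 115.3] [554.3 264.6 145.9] [543.7 243.2 138.5]
scene bumper 0.55 [245.0, 221.2] 1253 [ 494.4 -107.7   -2.6] [680.2  38.4 123.4] [667.9  22.1  74.5]
top mallet [(array([350.1, 224.8]), 0.67)]
top jar [(array([337. , 183.7]), 0.79), (array([340.9, 221.5]), 0.73), (array([380.2, 215.7]), 0.63)]
top stand [(array([206.4, 233.9]), 0.94)]
top collar_mouth [(array([179.7, 219.9]), 0.91)]
top bowl [(array([265.6, 260.6]), 0.8)]
top loop_tool [(array([227. , 247.7]), 0.52)]
top mallet 0.7 [349.3, 226.0] 406 [ 470.1 -245.3   13.2] [ 542.9 -189.7  200.9] [ 497.9 -212.6  192.2]
top mallet 0.37 [270.2, 135.8] 3478 [ 691.8 -162.7   -4.8] [914.2 110.6 136.4] [783.5 -26.3  14.5]
top bumper 0.45 [184.4, 220.9] 135 [507.6 215.8 108.3] [545.6 257.7 147.4] [527.8 234.4 127.1]
0.95
```

Run:
```python
from h import *
import cv2
a=load("scene0")['p'];b=load("top0")['p']
A=cv2.resize(a[140:270,290:400],None,fx=3.6,fy=3.6,interpolation=cv2.INTER_CUBIC)
B=cv2.resize(a[95:220,140:240],None,fx=3.6,fy=3.6,interpolation=cv2.INTER_CUBIC)
C=cv2.resize(b[190:280,160:290],None,fx=3.,fy=3.,interpolation=cv2.INTER_CUBIC)
h=max(A.shape[0],B.shape[0])
cv2.imwrite("pics/crop1.png",np.hstack([np.pad(x,((0,h-x.shape[0]),(0,0),(0,0))) for x in(A,B)])[:,:,::-1])
C=cv2.resize(b[190:280,160:290],None,fx=6,fy=6,interpolation=cv2.INTER_CUBIC)
cv2.imwrite("pics/crop2.png",C[:,:,::-1])
```

```text
(no output)
```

View pics/crop1.png

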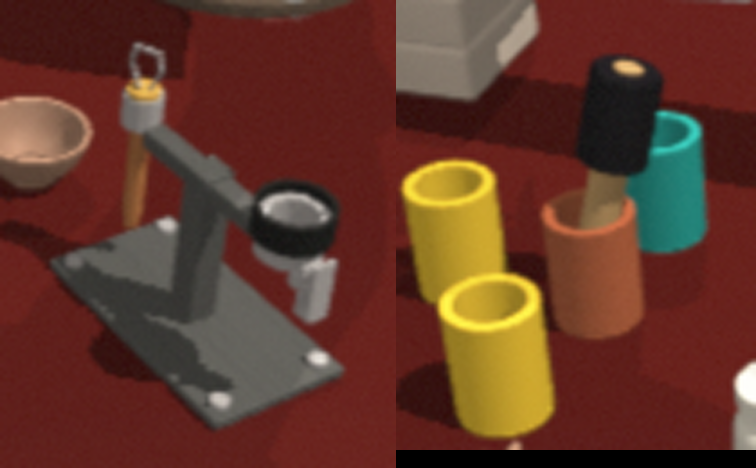

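View pics/crop2.png

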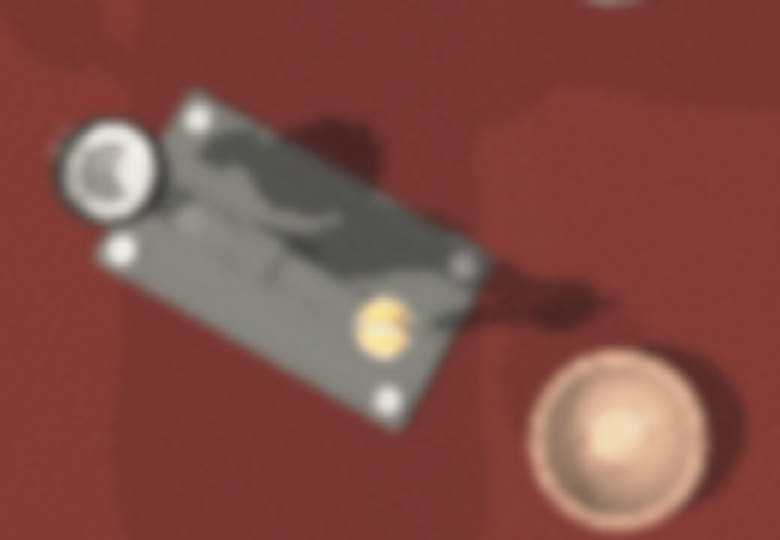

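The crops show the collar bore with its black bumper, the leaf spring on the side away from the post, and the mallet leaning out of the clay jar. Next I'll fit the mallet axis and the stand yaw.

Run:
```python
from h import *
import pickle,cv2
from scipy.optimize import least_squares
np.set_printoptions(precision=2,suppress=True)
Z={n:load(n+"0") for n in("scene","top")}; o=pickle.load(open('/tmp/o.pkl','rb'))
def fit(cl,p0):
    def res(p):
        c=p[:3]; a=np.array([p[3],p[4],1]);a/=np.linalg.norm(a)
        out=[]
        q=cl-c; h=q@a; r=np.linalg.norm(q-h[:,None]*a,axis=1)
        # signed dist to capped cylinders: head h 0..70 r26 ; handle r13.5 h -120..0
        def sd(r,h,R,l,u):
            dr=r-R; dh=np.maximum(l-h,h-u)
            return np.where((dr>0)&(dh>0),np.hypot(dr,dh),np.maximum(dr,dh))
        d1=sd(r,h,26,0,70); d2=sd(r,h,13.5,-120,1)
        return np.where(abs(d1)<abs(d2),d1,d2)
    s=least_squares(res,p0,loss='soft_l1',f_scale=2); a=np.r_[s.x[3:],1];a/=np.linalg.norm(a)
    return s,a,res(s.x)
for names in (["scene"],["top"],["scene","top"]):
    cl=[]
    for n in names:
        m=o[n,'mallet','s'][0]['region'].astype(np.uint8); m=cv2.erode(m,np.ones((3,3)))>0
        c=cloud(Z[n],m); c=c[(c[:,2]>100)&(c[:,0]>450)&(c[:,1]>-260)]; cl.append(c); 
    cl=np.vstack(cl)
    s,a,r=fit(cl,[510,-210,125,0,0]); print(names,len(cl),s.x[:3],a,np.degrees(np.arccos(a[2])),'end',s.x[:3]-120*a,'top',s.x[:3]+70*a,np.median(abs(r)))
for l in["mallet","collar_mouth","stand","loop_tool"]:
    print(l,tri(Z['scene'],o['scene',l][0]['location'],Z['top'],o['top',l][0]['location']))
j=tri(Z['scene'],o['scene','jar'][2]['location'],Z['top'],o['top','jar'][1]['location']);print('jar',j)
c=[(192,92),(490,262),(400,432),(95,258)]
w=np.array([atz(Z['top'],160+x/6,190+y/6,8) for x,y in c]);print(w,w.mean(0))
v=(w[0]-w[1]+w[3]-w[2]); print('yaw of stand y axis',np.degrees(np.arctan2(v[1],v[0])),np.linalg.norm(v)/2)
# jar pixel rim in scene cloud
```

```text
['scene'] 630 [ 506.22 -225.37  126.82] [-0.21  0.14  0.97] 14.813510731107412 end [ 531.56 -242.66   10.81] top [ 491.44 -215.28  194.49] 1.0454291927912038
['top'] 312 [ 506.01 -223.83  125.94] [-0.21  0.13  0.97] 14.3662774763235 end [ 531.1  -239.85    9.7 ] top [ 491.37 -214.48  193.75] 0.8299382378333462
['scene', 'top'] 942 [ 506.28 -225.28  126.42] [-0.21  0.14  0.97] 14.710235241314138 end [ 531.49 -242.39   10.36] top [ 491.57 -215.3   194.13] 1.02964508149328
mallet (array([ 509.08, -227.98,  123.  ]), np.float64(9.215016074769354))
collar_mouth (array([521.05, 239.2 , 129.24]), np.float64(6.326259840281233))
stand (array([488.85, 176.77,   3.58]), np.float64(10.12971529609202))
loop_tool (array([446.16, 107.87, 125.62]), np.float64(6.443474570949851))
jar (array([ 526.55, -233.06,   -5.41]), np.float64(2.9294721078766024))
[[574.23 227.81   8.  ]
 [487.9   72.52   8.  ]
 [402.48 116.9    8.  ]
 [488.78 274.77   8.  ]] [488.35 173.     8.  ]
yaw of stand y axis 61.13320477140841 178.78971315818592
```

```bash
cat >> h.py <<'E'
from scipy.spatial.transform import Rotation as Ro
def mk(zaxis,yaw):
    z=np.array(zaxis,float);z/=np.linalg.norm(z); x=np.array([np.cos(np.radians(yaw)),np.sin(np.radians(yaw)),0]); x-=x@z*z;x/=np.linalg.norm(x)
    return Ro.from_matrix(np.c_[x,np.cross(z,x),z])
def cur(s): return np.array(s['eef_pos']),Ro.from_euler('xyz',s['tcp_rot'])
def rel(s,P,R):
    p,r=cur(s); return np.round(r.inv().apply(P-p),1),np.round((r.inv()*R).as_rotvec(degrees=True),1)
A=np.array([-.2098,.1425,.967]);A/=np.linalg.norm(A)
O=np.array([506.28,-225.28,126.42])
E
python3 - <<'E'
from cell import env
from h import *
s=env.state(); R=mk(-A,10); print(rel(s,O+150*A,R),O+150*A)
print(R.as_euler('xyz'))
E
```

```text
(array([-233.6, -337.3,  -56.9]), array([ -2.1,  15.6, -74.5])) [ 474.80073256 -203.89870538  271.51271505]
[ 2.95778987 -0.1799252   0.20778875]
```

>>> arm_command --motion '[1, -20, -30, -30, 0, 0, -7, 1, -45, -65, -57, 0, 2, -15, 1, -70, -100, -57, 0, 4, -23, 1, -95, -137, -57, -0.5, 6, -31, 1, -120, -173, -57, -1, 8, -39, 1, -145, -210, -57, -1, 10, -47, 1, -170, -246, -57, -1.5, 12, -55, 1, -195, -282, -57, -1.8, 13.5, -63, 1, -220, -318, -57, -2, 15, -70, 1, -233.6, -337.3, -57, -2.1, 15.6, -74.5, 1, -233.6, -337.3, -57, -2.1, 15.6, -74.5, 1, -233.6, -337.3, -57, -2.1, 15.6, -74.5]'

```text
t: 2.15
eef_pos: [474.8, -203.8, 271.8]
tcp_rot: [2.958, -0.18, 0.207]
ft_force: [1.1, -0.2, -0.2]
opening: 0.998
```

Run:
```python
from cell import env
import cv2
from h import *
np.set_printoptions(precision=2,suppress=True)
n="wrist";c=env.calibration(n);p,d=env.read_camera(n); cv2.imwrite(f"pics/w1.png",p[:,:,::-1]); np.savez(f"/tmp/w1.npz",p=p,d=d,**c)
z=load("w1"); r=env.silhouettes(n,"mallet")
for x in r:
  cl=cloud(z,x['region']); print(x['confidence'],x['location'],len(cl),np.median(cl,0))
np.save('/tmp/wm.npy',r[0]['region'])
print(proj(z,O+70*A),proj(z,O))
q=cloud(z,r[0]['region'])-O; h=q@A; rad=q-h[:,None]*A
t=(h>66)&(h<76)
print(h.max(),t.sum(),np.median(h[t]))
T=q[t]; ex=mk(-A,10).as_matrix()
loc=T@ex[:,:2]; print(loc.min(0),loc.max(0),(loc.min(0)+loc.max(0))/2)
```

```text
0.56 [247.3, 187.5] 3602 [ 491.27 -209.27  192.96]
(np.float64(248.78985143735764), np.float64(197.08018615096864), np.float64(263.7217553752388)) (np.float64(248.77608664896331), np.float64(175.67528384643882), np.float64(330.8265155843747))
73.0349918747257 2966 70.37678435999503
[-25.84 -26.22] [24.6  24.72] [-0.62 -0.75]
```

View pics/w1.png

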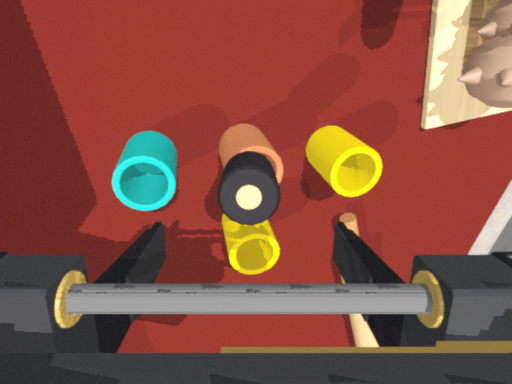

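The wrist view shows the head top at (248,197), exactly where the fit puts it and centred between the jaws. I'll advance along the axis and grip.

>>> arm_command --motion '[1, -0.5, -0.5, 30, 0, 0, 0, 1, -0.5, -0.5, 60, 0, 0, 0, 1, -0.5, -0.5, 90, 0, 0, 0, 1, -0.5, -0.5, 115, 0, 0, 0, 1, -0.5, -0.5, 131, 0, 0, 0, 1, -0.5, -0.5, 131, 0, 0, 0, -1, -0.5, -0.5, 131, 0, 0, 0, -1, -0.5, -0.5, 131, 0, 0, 0, -1, -0.5, -0.5, 131, 0, 0, 0, -1, -0.5, -0.5, 131, 0, 0, 0, -1, -0.5, -0.5, 131, 0, 0, 0, -1, -0.5, -0.5, 131, 0, 0, 0, -1, -0.5, -0.5, 131, 0, 0, 0, -1, -0.5, -0.5, 131, 0, 0, 0, -1, -0.5, -0.5, 131, 0, 0, 0]'

```text
t: 3.75
eef_pos: [501.8, -222.2, 144.9]
tcp_rot: [2.958, -0.18, 0.207]
ft_force: [0.3, 1.5, 3.5]
opening: 0.544
```

The opening of 51.7 mm matches the head. I'll draw the mallet out along its axis.

>>> arm_command --motion '[-1, 0, 0, -5, 0, 0, 0, -1, 0, 0, -12, 0, 0, 0, -1, 0, 0, -20, 0, 0, 0, -1, 0, 0, -30, 0, 0, 0, -1, 0, 0, -42, 0, 0, 0, -1, 0, 0, -56, 0, 0, 0, -1, 0, 0, -70, 0, 0, 0, -1, 0, 0, -85, 0, 0, 0, -1, 0, 0, -100, 0, 0, 0, -1, 0, 0, -120, 0, 0, 0, -1, 0, 0, -140, 0, 0, 0, -1, 0, 0, -150, 0, 0, 0, -1, 0, 0, -150, 0, 0, 0]'

```text
t: 5.05
eef_pos: [470.1, -200.7, 291.3]
tcp_rot: [2.957, -0.181, 0.208]
ft_force: [0.2, -0.7, -3.5]
opening: 0.542
```

Run:
```python
from cell import env
import cv2
from h import *
s=env.state();print(s['ft_force'],s['moment'],s['eef_pos'])
for n in("scene","top"):
    p,d=env.read_camera(n); cv2.imwrite(f"pics/{n}2.png",p[:,:,::-1]); np.savez(f"/tmp/{n}2.npz",p=p,d=d,**env.calibration(n))
```

```text
[ 0.17718628 -0.74369967 -3.51232796] [ 0.19034961  0.09063444 -0.04641632] [ 470.0599328  -200.66348401  291.31596452]
```

View pics/scene2.png

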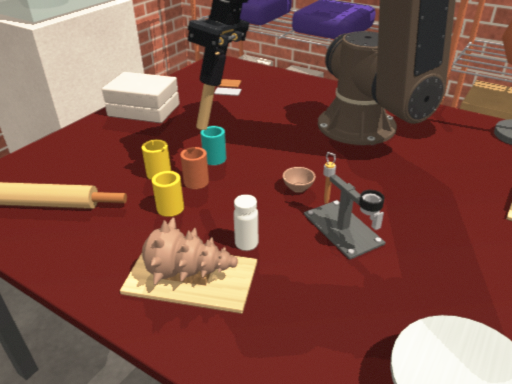

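The mallet is out (handle at (205,105), about 3 N hanging) and the clay jar still stands at (195,168). I'll carry the mallet upright to above the collar.

Run:
```python
from cell import env
from h import *
s=env.state(); print(rel(s,np.array([523.5,239,350]),mk([0,0,-1],61.1)))
```

```text
(array([ 151.4, -406. , -109.8]), array([ 14.2,  -5.1, -49.9]))
```

>>> arm_command --motion '[-1, 2, -8, -20, 1.4, -0.5, -5, -1, 9, -25, -50, 2.8, -1, -10, -1, 20, -55, -80, 4.3, -1.5, -15, -1, 34, -90, -100, 5.7, -2, -20, -1, 48, -130, -110, 7.1, -2.5, -25, -1, 63, -170, -110, 8.5, -3, -30, -1, 79, -212, -110, 10, -3.5, -35, -1, 95, -254, -110, 11.4, -4, -40, -1, 110, -295, -110, 12.8, -4.5, -45, -1, 124, -333, -110, 14.2, -5.1, -49.9, -1, 136, -365, -110, 14.2, -5.1, -49.9, -1, 145, -388, -110, 14.2, -5.1, -49.9, -1, 150, -402, -110, 14.2, -5.1, -49.9, -1, 151.4, -406, -110, 14.2, -5.1, -49.9, -1, 151.4, -406, -110, 14.2, -5.1, -49.9, -1, 151.4, -406, -110, 14.2, -5.1, -49.9]'

```text
t: 6.75
eef_pos: [523.7, 237.9, 350.5]
tcp_rot: [3.141, 0.0, 1.066]
ft_force: [0.1, 0.6, -3.5]
opening: 0.54
```

Run:
```python
from cell import env
import cv2
from h import *
np.set_printoptions(precision=2,suppress=True)
s=env.state();print(s['ft_force'],s['moment'],s['eef_pos'],s['tcp_rot'],s['joints'])
for n in("scene","top","wrist"):
    c=env.calibration(n);p,d=env.read_camera(n); cv2.imwrite(f"pics/{n}3.png",p[:,:,::-1])
    r=env.silhouettes(n,"mallet"); m=r[0]['region'] if r else np.zeros(d.shape,bool)
    np.savez(f"/tmp/{n}3.npz",p=p,d=d,m=m,**c)
    print(n,[(x['confidence'],x['location'],x['region'].sum()) for x in r])
    for l in("collar_mouth","handle_end"): print(l,[(np.round(x['location'],1),x['confidence']) for x in env.spot_point(n,l)])
p=np.vstack([cv2.resize(load("scene3")['p'][60:260,270:470],None,fx=3,fy=3,interpolation=cv2.INTER_CUBIC)])
cv2.imwrite("pics/c3.png",p[:,:,::-1])
```

```text
[ 0.06  0.56 -3.53] [ 0.01 -0.13 -0.02] [523.74 237.86 350.54] [3.14 0.   1.07] [ 0.31  0.31  1.48 -0.    1.35 -0.75]
scene [(0.96, [384.4, 111.7], np.int64(1816))]
collar_mouth [(array([368.7, 200.5]), 0.88)]
handle_end [(array([374.2, 167.3]), 0.78)]
top [(0.72, [207.3, 231.4], np.int64(1827))]
collar_mouth []
handle_end [(array([179.5, 219.7]), 0.32)]
wrist [(0.85, [249.8, 253.9], np.int64(11068)), (0.48, [161.3, 262.9], np.int64(44))]
collar_mouth [(array([250.5, 161.5]), 0.72), (array([128. , 162.3]), 0.63)]
handle_end [(array([249.1, 177.6]), 0.84), (array([ 12.6, 272.1]), 0.54)]
```

View pics/c3.png

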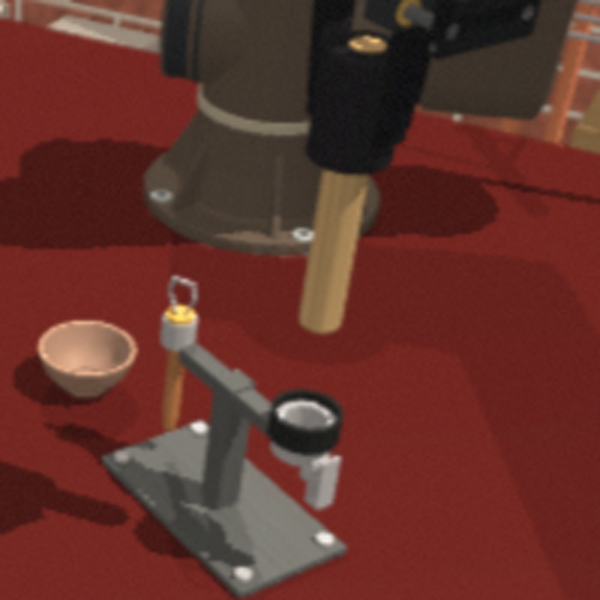

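View pics/wrist3.png

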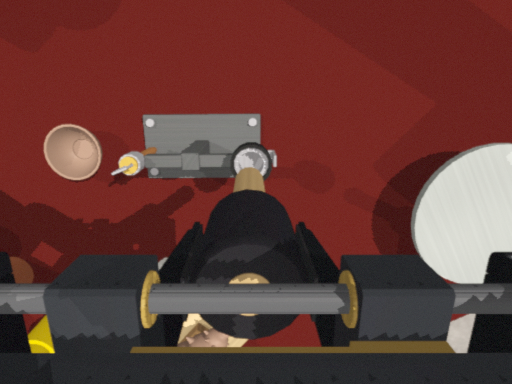

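The scene crop shows the handle end at about (374,167) and the bumper at (371,200), and the wrist view shows the bumper ring at (251,161), partly behind the handle. I'll now measure both precisely.

```bash
cat > f.py <<'E'
from h import *
import cv2
from scipy.optimize import least_squares
np.set_printoptions(precision=2,suppress=True)
def fitm(cl,p0,free_h=True):
    def res(p):
        c=p[:3]; a=np.array([p[3],p[4],1]);a/=np.linalg.norm(a)
        q=cl-c; h=q@a; r=np.linalg.norm(q-h[:,None]*a,axis=1)
        def sd(r,h,R,l,u):
            dr=r-R; dh=np.maximum(l-h,h-u)
            return np.where((dr>0)&(dh>0),np.hypot(dr,dh),np.maximum(dr,dh))
        d1=sd(r,h,26,0,70); d2=sd(r,h,13.5,-120,1)
        return np.where(abs(d1)<abs(d2),d1,d2)
    s=least_squares(res,p0,loss='soft_l1',f_scale=1); a=np.r_[s.x[3:],1];a/=np.linalg.norm(a)
    return s.x[:3],a,np.median(abs(res(s.x)))
def fitb(cl,p0):
    # bumper: outer r24.5, inner r20.5, top z=p2
    def res(p):
        r=np.hypot(cl[:,0]-p[0],cl[:,1]-p[1]); z=cl[:,2]-p[2]
        dr=np.maximum(r-24.5,20.5-r)
        return np.where((dr>0)&(z>0),np.hypot(dr,z),np.maximum(dr,z))
    s=least_squares(res,p0,loss='soft_l1',f_scale=1); return s.x,np.median(abs(res(s.x)))
E
python3 - <<'E'
from f import *
for n in("scene3","top3","wrist3"):
    z=load(n); m=cv2.erode(z['m'].astype(np.uint8),np.ones((3,3)))>0
    c=cloud(z,m); c=c[(np.hypot(c[:,0]-523.7,c[:,1]-238)<40)&(c[:,2]>200)&(c[:,2]<410)]
    lo=c[c[:,2]<325]; 
    for nm,cc in(("all",c),("handle",lo)):
        if len(cc)<50: continue
        x,a,r=fitm(cc,[523.7,238,331,0,0]); print(n,nm,len(cc),x,a,np.degrees(np.arccos(a[2])),'end',x-120*a,r)
for n in("scene0","scene3","top0","wrist3"):
    z=load(n); hs=z['p'].astype(int).max(2)
    c=cloud(z,(hs<75)&(z['p'].max(2).astype(int)-z['p'].min(2)<30))
    c=c[(np.hypot(c[:,0]-523.7,c[:,1]-238)<33)&(c[:,2]>125)&(c[:,2]<165)]
    print(n,len(c)); 
    if len(c)>20:
        print(fitb(c,[523,238,145]), np.percentile(c[:,2],[50,80,90,98]))
E
```

```text
scene3 all 1521 [524.5  238.05 331.51] [-0.    0.01  1.  ] 0.41575231584736805 end [525.09 237.4  211.51] 0.7262471209171366
scene3 handle 618 [524.73 237.88 322.8 ] [-0.  0.  1.] 0.24296102910388165 end [524.95 237.42 202.8 ] 0.7788691723250176
wrist3 all 10288 [524.38 238.25 331.57] [-0.  0.  1.] 0.14562280201780306 end [524.68 238.25 211.57] 0.2852683559860729
wrist3 handle 520 [524.33 238.26 314.34] [-0.  0.  1.] 0.28963352487609334 end [524.92 238.14 194.34] 0.14726310943907617
scene0 286
(array([527.42, 240.2 , 144.02]), np.float64(0.671005362259546)) [139.13 143.21 143.99 145.25]
scene3 274
(array([527.74, 239.95, 144.46]), np.float64(0.7088421413815116)) [138.64 143.31 144.16 145.22]
top0 2
wrist3 326
(array([526.57, 239.91, 144.06]), np.float64(0.3326937888951029)) [143.66 144.41 144.71 145.23]
```

>>> arm_command --motion '[-1, 2.8, 0.9, 5, 0, 0, 0, -1, 2.8, 0.9, 15, 0, 0, 0, -1, 2.8, 0.9, 28, 0, 0, 0, -1, 2.8, 0.9, 40, 0, 0, 0, -1, 2.8, 0.9, 50, 0, 0, 0, -1, 2.8, 0.9, 56, 0, 0, 0, -1, 2.8, 0.9, 58, 0, 0, 0, -1, 2.8, 0.9, 58, 0, 0, 0, -1, 2.8, 0.9, 58, 0, 0, 0]'

```text
t: 8.25
eef_pos: [526.1, 240.9, 292.9]
tcp_rot: [3.14, -0.001, 1.067]
ft_force: [-0.1, -0.1, -3.0]
opening: 0.544
```

Run:
```python
from f import *
from cell import env
s=env.state();print(s['ft_force'],s['eef_pos'],s['tcp_rot'])
for n in("scene","wrist"):
    c=env.calibration(n);p,d=env.read_camera(n); cv2.imwrite(f"pics/{n}4.png",p[:,:,::-1])
    r=env.silhouettes(n,"mallet"); m=r[0]['region']
    np.savez(f"/tmp/{n}4.npz",p=p,d=d,m=m,**c)
    z=load(n+"4"); m=cv2.erode(m.astype(np.uint8),np.ones((3,3)))>0
    c=cloud(z,m); c=c[(np.hypot(c[:,0]-525.7,c[:,1]-240)<35)&(c[:,2]>156)&(c[:,2]<345)]
    for nm,cc in(("all",c),("handle",c[c[:,2]<265])):
        x,a,r=fitm(cc,[525.7,240,273,0,0]); print(n,nm,len(cc),x,a,'end',x-120*a,r)
    c=cloud(z,(p.max(2)<75)&(p.max(2).astype(int)-p.min(2)<30))
    c=c[(np.hypot(c[:,0]-525.7,c[:,1]-240)<33)&(c[:,2]>125)&(c[:,2]<148.5)]
    print(len(c),fitb(c,[525,239,145]))
a=np.hstack([cv2.resize(load("scene4")['p'][100:260,310:420],None,fx=3.5,fy=3.5,interpolation=2),cv2.resize(load("wrist4")['p'][60:220,190:300],None,fx=3.5,fy=3.5,interpolation=2)])
cv2.imwrite("pics/c4.png",a[:,:,::-1])
```

```text
[-0.07 -0.13 -3.02] [526.07 240.91 292.89] [ 3.14 -0.    1.07]
scene all 1502 [526.87 240.92 273.8 ] [-0.01  0.01  1.  ] end [527.65 240.29 153.8 ] 0.7160203696631271
scene handle 604 [526.77 240.75 277.52] [-0.01  0.    1.  ] end [527.77 240.41 157.52] 0.6910749004992995
236 (array([527.3 , 239.93, 143.98]), np.float64(0.6166021579538068))
wrist all 9905 [526.67 240.55 273.85] [-0.  0.  1.] end [527.04 240.54 153.85] 0.2748539802150347
wrist handle 490 [526.8  240.58 232.97] [-0.  0.  1.] end [527.33 240.25 112.97] 0.134497364607439
485 (array([526.53, 239.87, 144.02]), np.float64(0.2772739561531239))
```

View pics/c4.png

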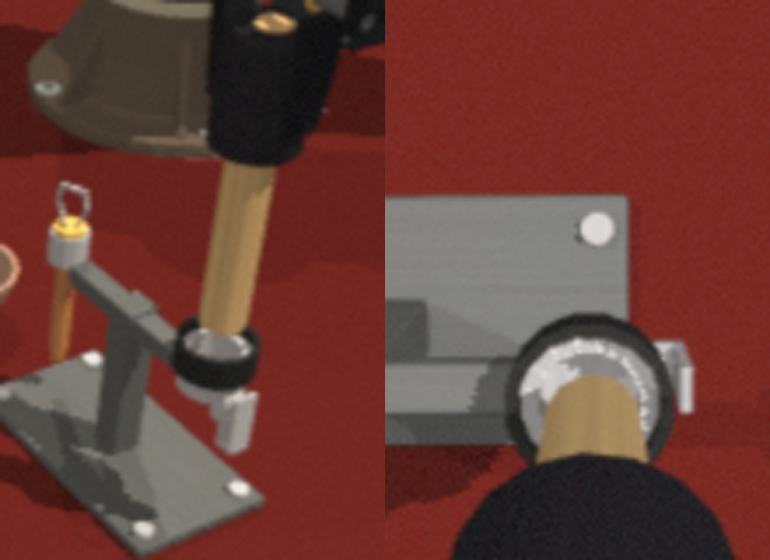

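End and bumper agree to about 0.6 mm, and the rim is at z≈144. I'll trim sideways and feel the end into the steel mouth.

>>> arm_command --motion '[-1, -0.7, -0.2, 3, 0, 0, 0, -1, -0.7, -0.2, 6, 0, 0, 0, -1, -0.7, -0.2, 9, 0, 0, 0, -1, -0.7, -0.2, 12, 0, 0, 0, -1, -0.7, -0.2, 14, 0, 0, 0, -1, -0.7, -0.2, 16, 0, 0, 0, -1, -0.7, -0.2, 17, 0, 0, 0, -1, -0.7, -0.2, 18, 0, 0, 0, -1, -0.7, -0.2, 19, 0, 0, 0, -1, -0.7, -0.2, 20, 0, 0, 0]'

```text
t: 9.45
eef_pos: [525.4, 240.3, 272.5]
tcp_rot: [3.141, -0.0, 1.067]
ft_force: [0.0, -0.2, -3.8]
opening: 0.546
```

No contact at mouth depth, so I'll go on in small steps.

>>> arm_command --motion '[-1, 0, 0, 1, 0, 0, 0, -1, 0, 0, 2, 0, 0, 0, -1, 0, 0, 3, 0, 0, 0, -1, 0, 0, 4, 0, 0, 0, -1, 0, 0, 5, 0, 0, 0, -1, 0, 0, 6, 0, 0, 0, -1, 0, 0, 7, 0, 0, 0, -1, 0, 0, 8, 0, 0, 0]'

```text
t: 10.25
eef_pos: [525.4, 240.3, 264.4]
tcp_rot: [3.141, 0.0, 1.067]
ft_force: [0.6, -0.3, -3.3]
opening: 0.543
```

>>> arm_command --motion '[-1, 0, 0, 2, 0, 0, 0, -1, 0, 0, 4, 0, 0, 0, -1, 0, 0, 6, 0, 0, 0, -1, 0, 0, 8, 0, 0, 0, -1, 0, 0, 10, 0, 0, 0, -1, 0, 0, 12, 0, 0, 0, -1, 0, 0, 14, 0, 0, 0, -1, 0, 0, 16, 0, 0, 0]'

```text
t: 11.05
eef_pos: [525.4, 240.3, 248.3]
tcp_rot: [3.141, 0.0, 1.067]
ft_force: [-0.1, 0.0, -3.4]
opening: 0.542
```

Still free. Next is the spring, at 1 mm per row.

>>> arm_command --motion '[-1, 0, 0, 1, 0, 0, 0, -1, 0, 0, 2, 0, 0, 0, -1, 0, 0, 3, 0, 0, 0, -1, 0, 0, 4, 0, 0, 0, -1, 0, 0, 5, 0, 0, 0, -1, 0, 0, 6, 0, 0, 0, -1, 0, 0, 7, 0, 0, 0, -1, 0, 0, 8, 0, 0, 0]'

```text
t: 11.85
eef_pos: [525.5, 240.2, 240.8]
tcp_rot: [3.14, 0.0, 1.067]
ft_force: [-1.3, -2.5, 3.7]
opening: 0.546
```

>>> arm_command --motion '[-1, 0, 0, 1, 0, 0, 0, -1, 0, 0, 2, 0, 0, 0, -1, 0, 0, 3, 0, 0, 0, -1, 0, 0, 4, 0, 0, 0, -1, 0, 0, 5, 0, 0, 0]'

```text
t: 12.35
eef_pos: [525.1, 239.5, 235.6]
tcp_rot: [3.141, 0.002, 1.067]
ft_force: [-1.4, -4.9, 2.5]
opening: 0.54
```

>>> arm_command --motion '[-1, 0, 0, 2, 0, 0, 0, -1, 0, 0, 4, 0, 0, 0, -1, 0, 0, 6, 0, 0, 0, -1, 0, 0, 8, 0, 0, 0, -1, 0, 0, 10, 0, 0, 0, -1, 0, 0, 12, 0, 0, 0, -1, 0, 0, 14, 0, 0, 0, -1, 0, 0, 16, 0, 0, 0]'

```text
t: 13.15
eef_pos: [525.1, 239.5, 219.5]
tcp_rot: [3.141, 0.002, 1.067]
ft_force: [-1.3, -5.6, 2.5]
opening: 0.542
```

Run:
```python
from f import *
from cell import env
s=env.state();print(s['ft_force'],s['moment'],s['eef_pos'],s['tcp_rot'])
for n in("scene","wrist"):
    c=env.calibration(n);p,d=env.read_camera(n)
    r=env.silhouettes(n,"mallet"); m=r[0]['region']
    np.savez(f"/tmp/{n}5.npz",p=p,d=d,m=m,**c)
    z=load(n+"5"); m=cv2.erode(m.astype(np.uint8),np.ones((3,3)))>0
    tz=s['eef_pos'][2]
    c=cloud(z,m); c=c[(np.hypot(c[:,0]-525.7,c[:,1]-240)<35)&(c[:,2]>156)&(c[:,2]<tz+52)]
    x,a,r=fitm(c,[525.7,240,tz-19,0,0]); print(n,len(c),x,a,r)
a=np.hstack([cv2.resize(load("scene5")['p'][100:260,310:420],None,fx=3.5,fy=3.5,interpolation=2),cv2.resize(load("wrist5")['p'][60:220,190:300],None,fx=3.5,fy=3.5,interpolation=2)])
cv2.imwrite("pics/c5.png",a[:,:,::-1])
```

```text
[-1.29 -5.61  2.52] [-1.62  0.62  0.02] [525.07 239.54 219.46] [3.14 0.   1.07]
scene 880 [525.81 239.5  200.2 ] [-0.    0.01  1.  ] 0.730574831291861
wrist 9573 [525.48 239.05 199.83] [0. 0. 1.] 0.2943009794031326
```

View pics/c5.png

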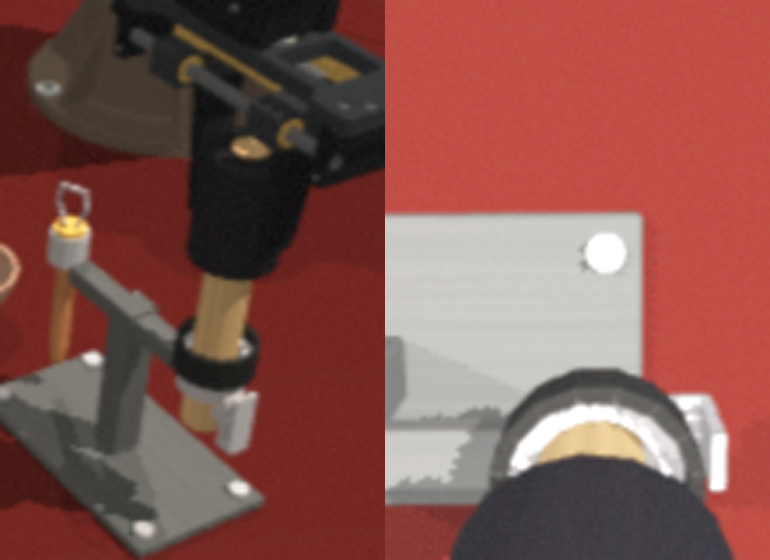

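The handle has passed the spring and stays upright; drag is about 6 N. I'll continue toward the rim, about 56 mm to go.

>>> arm_command --motion '[-1, 0, 0, 3, 0, 0, 0, -1, 0, 0, 6, 0, 0, 0, -1, 0, 0, 9, 0, 0, 0, -1, 0, 0, 12, 0, 0, 0, -1, 0, 0, 15, 0, 0, 0, -1, 0, 0, 18, 0, 0, 0, -1, 0, 0, 21, 0, 0, 0, -1, 0, 0, 24, 0, 0, 0, -1, 0, 0, 27, 0, 0, 0, -1, 0, 0, 30, 0, 0, 0]'

```text
t: 14.35
eef_pos: [525.0, 239.6, 189.5]
tcp_rot: [3.141, 0.002, 1.067]
ft_force: [-3.7, -7.5, 3.1]
opening: 0.541
```

>>> arm_command --motion '[-1, 0, 0, 2, 0, 0, 0, -1, 0, 0, 4, 0, 0, 0, -1, 0, 0, 6, 0, 0, 0, -1, 0, 0, 8, 0, 0, 0, -1, 0, 0, 10, 0, 0, 0, -1, 0, 0, 12, 0, 0, 0, -1, 0, 0, 14, 0, 0, 0, -1, 0, 0, 16, 0, 0, 0]'

```text
t: 15.15
eef_pos: [524.9, 239.6, 173.4]
tcp_rot: [3.141, 0.002, 1.067]
ft_force: [-3.4, -6.9, 2.3]
opening: 0.544
```

>>> arm_command --motion '[-1, 0, 0, 1, 0, 0, 0, -1, 0, 0, 2, 0, 0, 0, -1, 0, 0, 3, 0, 0, 0, -1, 0, 0, 4, 0, 0, 0, -1, 0, 0, 5, 0, 0, 0, -1, 0, 0, 6, 0, 0, 0, -1, 0, 0, 7, 0, 0, 0]'

```text
t: 15.85
eef_pos: [524.9, 239.6, 166.4]
tcp_rot: [3.142, 0.002, 1.067]
ft_force: [-3.1, -7.3, 1.3]
opening: 0.542
```

>>> arm_command --motion '[-1, 0, 0, 0.5, 0, 0, 0, -1, 0, 0, 1, 0, 0, 0, -1, 0, 0, 1.5, 0, 0, 0]'

```text
t: 16.15
eef_pos: [524.9, 239.6, 164.8]
tcp_rot: [-3.141, 0.002, 1.067]
ft_force: [-3.2, -7.9, 0.8]
opening: 0.544
```

>>> arm_command --motion '[-1, 0, 0, 0.5, 0, 0, 0, -1, 0, 0, 1, 0, 0, 0]'

```text
t: 16.35
eef_pos: [524.9, 239.6, 163.8]
tcp_rot: [-3.142, 0.002, 1.067]
ft_force: [-4.1, -8.0, 2.0]
opening: 0.541
```

>>> arm_command --motion '[-1, 0, 0, 0.4, 0, 0, 0, -1, 0, 0, 0.7, 0, 0, 0]'

```text
t: 16.55
eef_pos: [524.9, 239.6, 163.1]
tcp_rot: [-3.142, 0.002, 1.067]
ft_force: [-3.4, -7.1, 0.4]
opening: 0.545
```

>>> arm_command --motion '[-1, 0, 0, 0.4, 0, 0, 0, -1, 0, 0, 0.6, 0, 0, 0]'

```text
t: 16.75
eef_pos: [525.0, 239.6, 163.0]
tcp_rot: [3.141, 0.002, 1.067]
ft_force: [-4.9, -8.8, 6.5]
opening: 0.541
```

>>> arm_command --motion '[-1, 0, 0, 0.3, 0, 0, 0, -1, 0, 0, 0.6, 0, 0, 0]'

```text
t: 16.95
eef_pos: [525.0, 239.5, 162.9]
tcp_rot: [3.141, 0.002, 1.067]
ft_force: [-6.9, -9.5, 14.2]
opening: 0.542
```

The bed contact is clear. I'll ease the side load by shifting toward the spring's push and bring the press to about 15 N.

>>> arm_command --motion '[-1, -0.3, 0, 0, 0, 0, 0, -1, -0.6, 0, 0.1, 0, 0, 0]'

```text
t: 17.15
eef_pos: [524.9, 239.5, 162.9]
tcp_rot: [3.141, 0.0, 1.067]
ft_force: [-3.9, -4.6, 10.6]
opening: 0.542
```

>>> arm_command --motion '[-1, -0.2, 0, 0.3, 0, 0, 0, -1, -0.2, 0, 0.5, 0, 0, 0]'

```text
t: 17.35
eef_pos: [525.0, 239.4, 162.9]
tcp_rot: [3.14, -0.0, 1.067]
ft_force: [-7.1, -5.8, 16.4]
opening: 0.543
```

>>> arm_command --motion '[-1, 0, -0.2, 0.1, 0, 0, 0, -1, 0, -0.2, 0.1, 0, 0, 0, -1, 0, -0.2, 0.1, 0, 0, 0]'

```text
t: 17.65
eef_pos: [525.0, 239.5, 162.9]
tcp_rot: [3.14, -0.0, 1.067]
ft_force: [-5.9, -6.4, 15.1]
opening: 0.545
```

Run:
```python
from f import *
from cell import env
s=env.state();print(s['ft_force'],s['moment'],s['eef_pos'],s['tcp_rot'])
for n in("scene","wrist"):
    c=env.calibration(n);p,d=env.read_camera(n)
    r=env.silhouettes(n,"mallet"); m=r[0]['region']
    np.savez(f"/tmp/{n}6.npz",p=p,d=d,m=m,**c)
    z=load(n+"6"); m=cv2.erode(m.astype(np.uint8),np.ones((3,3)))>0
    tz=s['eef_pos'][2]
    c=cloud(z,m); c=c[(np.hypot(c[:,0]-525.7,c[:,1]-240)<35)&(c[:,2]>150)&(c[:,2]<tz+53)]
    x,a,r=fitm(c,[525.7,240,tz-19,0,0]); print(n,len(c),x,a,r)
a=cv2.resize(load("scene6")['p'][100:260,290:420],None,fx=3.5,fy=3.5,interpolation=2)
cv2.imwrite("pics/c6.png",a[:,:,::-1])
```

```text
[-5.9  -6.35 15.08] [-1.45  1.23 -0.03] [524.96 239.45 162.9 ] [ 3.14 -0.    1.07]
scene 550 [525.77 238.92 143.69] [-0.01  0.01  1.  ] 0.7362624748814817
wrist 9489 [525.34 239.13 143.89] [ 0. -0.  1.] 0.2946165166530328
```

View pics/c6.png

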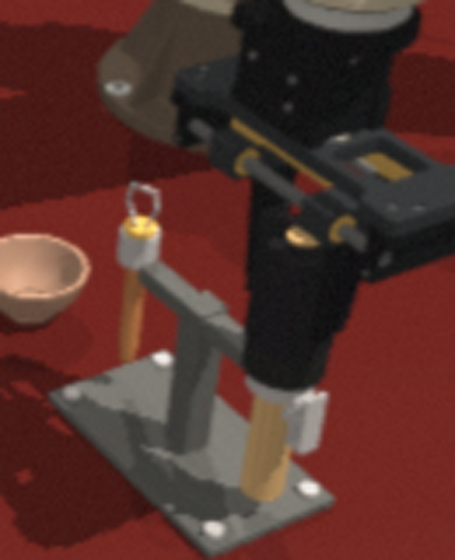

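The head sits on the rim (fit underside z≈143.8, upright). I'll give a slightly firmer press, hold it briefly and read.

>>> arm_command --motion '[-1, -0.2, 0, 0.15, 0, 0, 0, -1, -0.2, 0, 0.25, 0, 0, 0, -1, -0.2, 0, 0.25, 0, 0, 0, -1, -0.2, 0, 0.25, 0, 0, 0]'

```text
t: 18.25
eef_pos: [525.0, 239.4, 162.9]
tcp_rot: [3.14, -0.001, 1.067]
ft_force: [-6.4, -6.4, 15.7]
opening: 0.542
```

>>> arm_command --motion '[-1, 0, 0, 0.15, 0, 0, 0, -1, 0, 0, 0.15, 0, 0, 0, -1, 0, 0, 0.15, 0, 0, 0]'

```text
t: 18.55
eef_pos: [525.0, 239.4, 162.9]
tcp_rot: [3.14, -0.001, 1.067]
ft_force: [-6.2, -6.1, 17.8]
opening: 0.542
```

Pressed home at about 17 N. Now I release and back off straight up.

>>> arm_command --motion '[0.75, 0, 0, 0, 0, 0, 0, 0.75, 0, 0, 0, 0, 0, 0, 0.75, 0, 0, 0, 0, 0, 0, 0.75, 0, 0, 0, 0, 0, 0]'

```text
t: 18.95
eef_pos: [524.9, 239.7, 160.8]
tcp_rot: [3.141, -0.0, 1.067]
ft_force: [-0.2, -0.8, 0.5]
opening: 0.825
```

Run:
```python
from f import *
from cell import env
s=env.state();print(s['ft_force'],s['eef_pos'],s['opening'])
n="wrist"
c=env.calibration(n);p,d=env.read_camera(n);cv2.imwrite("pics/w7.png",p[:,:,::-1])
z=dict(p=p,d=d,**c)
r=env.silhouettes(n,"mallet"); m=cv2.erode(r[0]['region'].astype(np.uint8),np.ones((3,3)))>0
c=cloud(z,m); c=c[(np.hypot(c[:,0]-525.7,c[:,1]-240)<35)&(c[:,2]>150)&(c[:,2]<216)]
print(len(c),fitm(c,[525.7,240,144,0,0]))
```

```text
[-0.22 -0.77  0.49] [524.93 239.69 160.83] 0.824575859539429
9872 (array([525.39, 239.12, 144.05]), array([0.  , 0.01, 1.  ]), np.float64(0.29450878164065664))
```

View pics/w7.png

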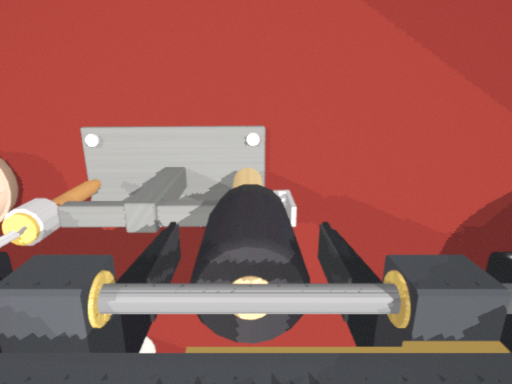

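The mallet stands free between the open fingers (head top at (250,297)) and has not moved. I'll lift away.

>>> arm_command --motion '[0.8, 0, 0, -5, 0, 0, 0, 0.8, 0, 0, -15, 0, 0, 0, 0.8, 0, 0, -30, 0, 0, 0, 0.8, 0, 0, -50, 0, 0, 0, 0.8, 0, 0, -75, 0, 0, 0, 0.8, 0, 0, -105, 0, 0, 0, 0.8, 0, 0, -135, 0, 0, 0, 0.8, 0, 0, -150, 0, 0, 0, 0.8, 0, 0, -150, 0, 0, 0, 0.8, 0, 0, -150, 0, 0, 0]'

```text
t: 20.05
eef_pos: [524.4, 239.5, 310.9]
tcp_rot: [3.141, -0.0, 1.067]
ft_force: [-0.9, 0.9, -0.9]
opening: 0.901
```

Run:
```python
from f import *
from cell import env
s=env.state();print(s['ft_force'],s['eef_pos'])
for n in("scene","wrist"):
    c=env.calibration(n);p,d=env.read_camera(n);cv2.imwrite(f"pics/{n}8.png",p[:,:,::-1])
    z=dict(p=p,d=d,**c)
    r=env.silhouettes(n,"mallet"); m=cv2.erode(r[0]['region'].astype(np.uint8),np.ones((3,3)))>0
    c=cloud(z,m); c=c[(np.hypot(c[:,0]-525.7,c[:,1]-240)<35)&(c[:,2]>147)&(c[:,2]<240)]
    print(n,len(c),fitm(c,[525.7,240,144,0,0]))
    if n=="scene":
        P=[p]
        c0=cv2.resize(p[100:260,290:420],None,fx=3.5,fy=3.5,interpolation=2);cv2.imwrite("pics/c8.png",c0[:,:,::-1])
```

```text
[-0.94  0.93 -0.85] [524.44 239.48 310.88]
scene 832 (array([525.59, 239.29, 144.04]), array([0.  , 0.01, 1.  ]), np.float64(0.705937235374904))
wrist 3019 (array([525.44, 239.08, 144.19]), array([0.  , 0.01, 1.  ]), np.float64(0.45502347260152476))
```

View pics/scene8.png

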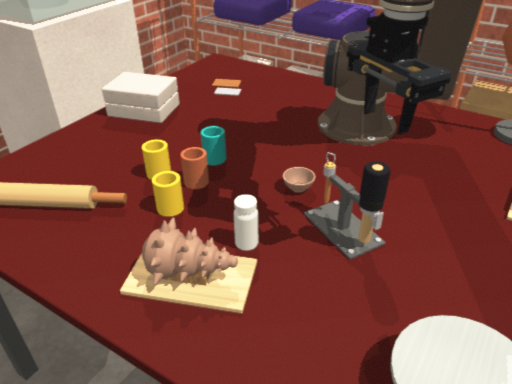

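View pics/c8.png

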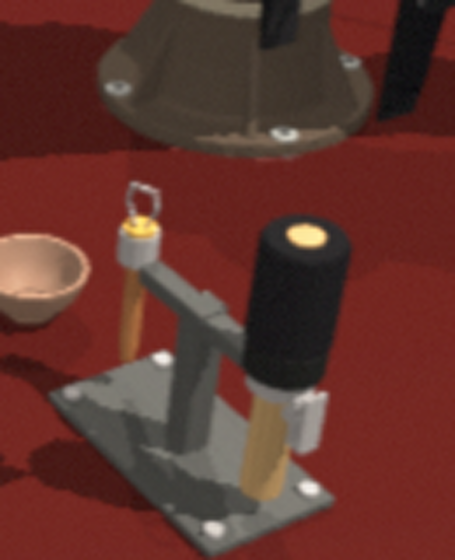

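Run:
```python
from f import *
from cell import env
np.set_printoptions(precision=4,suppress=True)
def f(z,m,zt=240):
    m=cv2.erode(m.astype(np.uint8),np.ones((3,3)))>0
    c=cloud(z,m); c=c[(np.hypot(c[:,0]-525.7,c[:,1]-240)<35)&(c[:,2]>147)&(c[:,2]<zt)]
    x,a,r=fitm(c,[525.7,240,144,0,0]); 
    t=c[(abs(c[:,2]-214)<4)&(np.hypot(c[:,0]-525.5,c[:,1]-239.1)<20)]; 
    pl=np.linalg.lstsq(np.c_[t[:,:2]-[525.5,239.1],np.ones(len(t))],t[:,2],rcond=None)[0]
    print(x,a,'top plane',len(t),pl)
for n in("scene6","wrist6"): z=load(n); f(z,z['m'])
for i in range(3):
  for n in("scene","wrist"):
    c=env.calibration(n);p,d=env.read_camera(n); r=env.silhouettes(n,"mallet"); print(n,end=' '); f(dict(p=p,d=d,**c),r[0]['region'])
```

```text
[525.7173 238.8957 143.7357] [-0.0055  0.0115  0.9999] top plane 71 [  0.0217  -0.0275 213.7169]
[525.3485 239.1306 143.8896] [ 0.0017 -0.001   1.    ] top plane 3278 [  0.0001  -0.0008 214.0005]
scene [525.6603 239.0069 144.0556] [-0.0016  0.0153  0.9999] top plane 173 [  0.0068  -0.0082 214.1548]
wrist [525.5462 239.1797 144.2131] [0.0037 0.0061 1.    ] top plane 1665 [  0.0008  -0.0081 214.3376]
scene [525.5046 239.1142 144.0742] [0.0018 0.0112 0.9999] top plane 171 [  0.0021  -0.0218 214.2378]
wrist [525.5244 239.144  144.2076] [0.0044 0.0072 1.    ] top plane 1664 [ -0.0004  -0.0086 214.3305]
scene [525.619  239.1023 144.0007] [0.0012 0.0142 0.9999] top plane 166 [  0.0107  -0.0221 214.1516]
wrist [525.5246 239.2348 144.1931] [0.0043 0.005  1.    ] top plane 1658 [ -0.0007  -0.0083 214.3058]
```

The mallet reads stable over repeated views. The underside is at z≈144.1 against a rim at 144.0, with about 0.4° of lean, and the jar, bowl, bottle, loop tool and shell are where they started. Handing in.

Run:
```python
from cell import env
print(env.state()['t'],env.state()['qvel'].round(3)); print(env.job_done())
```

```text
20.85 [ 0.001  0.002 -0.     0.     0.001  0.   ]
the job is handed in; nothing more can be done
None
```

I drew the mallet out of the clay jar along its lean and carried it upright to the stand. I fed the handle into the wide collar and past the spring (about 6 N drag). I then pressed the head onto the bumper with about 15–17 N, let go and lifted clear. The job was handed in at 20.9 s.

**Last checks:**
- **Height:** the head's underside is at about 144.1 mm. That is 8 mm above the steel and level with the rim, measured at about 144.0 mm.
- **Sideways:** it sits about 1.3 mm from the fitted bumper centre in the wrist view, on the side the spring pushes it. The scene camera put it at about 2 mm, right at the limit, but that camera's fits are rougher.
- **Lean and rise:** after release the wrist camera showed a rise of about 0.3 mm and a lean of about 0.4°. I put both down to the rubber and the spring, and did not press again. The scene camera put the lean nearer 0.8°, but gave about the same before release.
- **Side load:** the arm carried up to about 12 N sideways while pressing, mostly the spring's push. I eased it to about 9 N before letting go.
- **Surroundings:** by eye in the last scene picture, the jar is still standing and nothing else looked moved.

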